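Seat the loupe lens in its three V-blocks under the spring hold-down

TASK

Pull up the spring pin on the lens stand and turn it aside into its rest notch so that it stays up by itself, then let go. Set the lens cell gently, without dropping it, into the stand with a rod in each of the three V-blocks so that it sits fully down and cannot rock, and let go. Then lift the pin, turn it back and let it down so that its nose holds the single rod; do not tip the lens over or push the other things on the bench about.

Things in the scene. Friction and masses are not known exactly. Their poses are not given: they have to be found in the camera images.
- stand: Fixed lens stand: dark steel base plate, 12 mm thick, with three aluminium V-blocks around the lens place (a small watch movement under it) and a spring pin. Origin on the bench under the middle of the lens place; z up; x points to the single V-block and on to the spring pin, whose vertical axis is at x 98 mm. The plate spans x -80 to +124 mm, y -65 to +65 mm.
- seat (a point): Point 47 mm above the bench over the stand's origin, axes as the stand's: the lens cell's origin comes here, with the cell's x axis along the stand's x axis, when the cell is fully seated.
- vee_single: Single V-block, 62 mm from the stand's origin along its +x. Origin at the bottom of the V, 45 mm above the bench; x radially outward along the V, z up. The V is 12 mm long, 22 mm deep, 25 mm wide at the mouth, open at both ends, walls 30 degrees from vertical; block 36 mm wide, top 67 mm above the bench. A 10 mm rod rests with its axis 10 mm above the origin; the walls guide it down.
- vee_left: Same V-block, 62 mm from the stand's origin at 145 degrees from the stand's +x, anticlockwise from above.
- vee_right: Same V-block, 62 mm from the stand's origin at 145 degrees from the stand's +x, clockwise from above.
- lens_cell: Loose lens cell, 0.2 to 0.4 kg, upright: black barrel, 54 mm diameter, 44 mm to the top of the glass. Two grip flats, 32 mm wide, 60 mm apart across its y axis, 12 to 38 mm above its underside. Three level steel rods, 10 mm thick, reach 76 mm from the axis, 8 mm above the underside: one along +x, two at 145 degrees either side, so it fits one way round. Origin: centre of underside; z up.
- pin_grip (a point): Point on the pin's axis in its upright grip plate, 104 mm above the bench with the pin down. The plate is 36 mm long (point x), 12 mm thick (point y: pinch it so), from 22 mm below to 10 mm above this point. The hold-down bar (top 24 mm below this point) reaches 60 mm along the point's -x, over the single V-block at turn 0, where point x is the stand's x. z up.
- pin_nose (a point): Underside of the brass nose (10 mm diameter) at the end of the hold-down bar, 54 mm from the pin's axis along pin_grip's -x. At turn 0 it is over the place of the cell's single rod, 44 mm from the stand's origin. With the pin fully down it is 56 mm above the bench, lower than the top of a seated rod (60 mm), so it blocks the cell.
- pin_lift (a joint): Height of the spring pin, m: 0 down, 0.025 top stop. A spring and its weight pull it down, 4 N at 0 and about 7 N at 0.025. It reads 0.010 to 0.011 in the rest notch, and about 0.004 when the nose bears on the rod of a seated cell.
- pin_turn (a joint): Turn of the pin, rad, growing anticlockwise from above; stops at 0 (nose to the lens) and 1.42. A side stub in a slotted sleeve lets it turn only when lifted above 0.016 (lift to 0.020). A rest notch lies at 1.22 to 1.42 (middle 1.32): let down there, the pin stays up at lift 0.011. To bring it back, lift to 0.020, turn to 0 (under 0.1), let down.
- parts_dish: Bystander: round steel dish, 80 mm across, 25 mm high. Origin: centre of underside.
- case_box: Bystander: flat white box, 75 x 100 x 28 mm. Origin: centre of underside.
- screwdriver: Bystander: screwdriver, 150 mm long, lying on the bench.
- dust_blower: Bystander: black rubber dust blower, 54 mm across, 85 mm high, standing. Origin: centre of underside.
Things that resemble listed ones, but are neither listed nor needed, are in the scene too. Of the things that look like the lens_cell, take the one that is farthest from the robot's base at the start. There is more than one size of the stand; the one meant has the size given above.

How it is judged:
On the way, in this order (a step that is already met when the one before it is completed fails the run):
1. the spring pin rests in its notch, turned aside, and the fingers have let go of it (value of joint pin_turn above 1.15 rad and value of joint pin_lift between 0.0085 and 0.0135 m and contact force between the fingers and pin_turn below 0.05 N and distance between lens_cell and seat above 0.03 m), for 0.2 s.
2. the lens cell sits in all three V-blocks, released, with the pin still in its notch (distance between lens_cell and seat below 0.004 m and angle between lens_cell's own z axis and vertical below 0.03 rad and contact force between lens_cell and vee_single above 0.2 N and contact force between lens_cell and vee_left above 0.2 N and contact force between lens_cell and vee_right above 0.2 N and contact force between the fingers and lens_cell below 0.05 N and value of joint pin_turn above 1.15 rad and value of joint pin_lift between 0.0085 and 0.0135 m), for 0.3 s.
At the end, for the whole second after the job is handed in: The lens cell is at rest within 4 mm of its seat, level within 0.03 rad, bearing on all three V-blocks (over 0.2 N each) and not held by the fingers; the spring pin is turned back (under 0.2 rad), down (lift under 9 mm) and its nose presses on the cell with over 1 N (distance between lens_cell and seat below 0.004 m and angle between lens_cell's own z axis and vertical below 0.03 rad and contact force between lens_cell and vee_single above 0.2 N and contact force between lens_cell and vee_left above 0.2 N and contact force between lens_cell and vee_right above 0.2 N and contact force between the fingers and lens_cell below 0.05 N and linear speed of lens_cell below 0.02 m/s and value of joint pin_turn below 0.2 rad and value of joint pin_lift below 0.009 m and contact force between pin_turn and lens_cell above 1 N); the robot touches nothing.
It fails at once if the dish, box, screwdriver or blower is pushed more than 30 mm (distance of any of parts_dish, case_box, screwdriver, dust_blower from where it was at the start of the episode above 0.03 m).
It fails at once if the lens cell is tipped by more than 0.6 rad (angle between lens_cell's own z axis and vertical above 0.6 rad).
It fails at once if the lens cell is dropped (falls faster than 0.5 m/s out of the fingers, as from over 12 mm) (contact force between the fingers and lens_cell below 0.05 N and linear speed of lens_cell above 0.5 m/s).
It also fails if it takes over 72 s, if anything falls off the work surface, if the arm or the gripper's body presses on something with over 40 N, if the wrist force passes 120 N, or if a joint passes its speed limit or range.

ROBOT

A 6-joint arm with a two-finger parallel gripper is mounted at the origin on the work surface. World frame = base frame: x ahead of the robot, y to its left, z up, the work surface at z = 0. Lengths are in m, angles in rad, forces in N, time in s.
With the tool pointing down it reaches from about 0.3 to 0.85 m from the base axis. Payload 4.2 kg.
Tool frame: the origin (TCP) lies midway between the tips of the shut fingers; the grasp point (between the pads) lies 19 mm behind it; z points along the fingers, y is the line along which they close (so a half turn about z gives the same grasp; the last joint's range is limited). The gripper opens to 91 mm and grips with 3 to 60 N. Pads are 32 mm wide; open, the fingers measure 118 mm over their backs; the gripper's body (76 mm by 178 mm) begins 60 mm behind the grasp point.
Start: joints at [1.128, 0.32, 1.565, -0, 1.257, -0.02], TCP at [0.236, 0.524, 0.214] pointing down, gripper open.
Joint ranges: [-3.11, 3.11], [-0.84, 2.01], [0.21, 2.61], [-1.34, 4.49], [0.05, 2.63], [-2.56, 2.56]. Speed limits (rad/s): [2.57, 2.57, 3.14, 3.14, 3.14, 3.14].

INTERFACE

Orientations are given as a rotation vector (axis times angle).
In Python, from bench import get_state, get_image, finish_job gives the robot as it stands. The module is installed in compiled form; this text tells all that it offers.
- The arm moves only by the shell command python3 -m pendant 'ROWS' [FORCE]. ROWS is JSON, a list of rows, each a list of 5 numbers: the shift along the tool's x, y, z in cm, then the turn about the tool's z in degrees, then the opening, from 0 (shut) to 1 (fully open). A call has 1 to 20 rows; each row is the pose to reach, as a shift and turn from the pose commanded when the call began, along the tool's axes at that moment; what a row does not reach only later rows make up. A row lasts 1/10 s, in which the tool goes at most 50 mm and 8.59 degrees, less where a joint would pass 70% of its speed; a pose out of reach is approached as far as the arm can. A call with a gripper value outside its range is refused whole. The fingers move at their own pace and stop on an object; FORCE is the grip in N (left out, the last holds). Time passes only in rows, so rows that repeat a pose let the fingers close. It gives the time, the measured TCP pose, the force, the opening and the grip force at its end, in the units of the state.
- get_state(): the state, without advancing time (a new reading comes with each control period).
- get_image(name): name is "scene" or "top" or "wrist"; returns a dict with "frame" (420x560x3 uint8, blue, green, red), "K" (3x3 intrinsics, pixels), "T" (4x4, takes a point from camera to world coordinates). Camera axes: x right, y up, looking along -z (the intrinsics and any distortion apply to the point x, -y, -z); pixel columns grow to the right and rows downward; lengths in m; the calibration is good to about 2 mm. A picture is of the moment at which its call begins. There is no depth.
- finish_job(): hands the job in; it is judged then, once.
The state is a dict: "time": time; "qpos": joint angles; "joint_vel": joint speeds; "joint_torque": joint torques, N m; "tool_pos": TCP position; "tcp_rot": TCP orientation; "wrist_force": force on the tool from outside, world axes, zero at the start; "ft_torque": the same for the moment, N m; "width": finger opening in m; "gripper_force": force on a finger pad.
Only numpy, scipy, OpenCV 4.12 (cv2) and the standard library are available. Lean on these libraries where they do the work, as an engineer would, in place of code of your own. Each camera call takes 0.05 s, during which the arm holds its last target. There are 200 camera calls.

## Working session

There is one attempt and no reset: what is moved stays moved. The work goes in short steps, Python scripts to look and compute and a shell command to move; the robot and the scene stay as the last step left them, time stands still between calls to the robot, and variables do not carry over. Pictures are saved under pics/ and viewed, at most 10 in all, crops included, and the job is handed in when it is done.

```bash
mkdir -p pics; cat > h.py <<'E'
import numpy as np, cv2, json
from bench import get_state, get_image, finish_job
from scipy.spatial.transform import Rotation as R
def shot(n,fn=None):
    d=get_image(n)
    if fn: cv2.imwrite('pics/'+fn,d['frame']); np.savez('pics/'+fn[:-4]+'.npz',K=d['K'],T=d['T'])
    return d
def ray(d,u,v):
    x=np.linalg.solve(np.array(d['K']),[u,v,1.]); T=np.array(d['T'])
    return T[:3,3],T[:3,:3]@np.array([x[0],-x[1],-x[2]])
def onz(d,u,v,z):
    o,r=ray(d,u,v); return o+r*(z-o[2])/r[2]
def proj(d,p):
    T=np.array(d['T']); c=T[:3,:3].T@(np.array(p)-T[:3,3]); q=np.array(d['K'])@[c[0],-c[1],-c[2]]; return q[:2]/q[2]
def cmd(target,yaw=None):
    "needed shift in tool axes (cm) to target TCP"
    s=get_state(); M=R.from_rotvec(s['tcp_rot']).as_matrix()
    print('pos',np.round(s['tool_pos'],4),'yaxis',np.round(M[:,1],3),'shift cm',np.round(M.T@(np.array(target)-s['tool_pos'])*100,2))
    if yaw is not None:
        dy=np.array([np.cos(yaw),np.sin(yaw),0]); a=M.T@dy; t=np.degrees(np.arctan2(-a[0],a[1])); print('turn deg',round((t+90)%180-90,1),'j6',s['qpos'][5])
E
python3 - <<'E'
from h import *
a=shot('top','top.png');b=shot('scene','scene.png')
print(a.keys(),a['K'],np.round(a['T'],3),np.round(b['T'],3),get_state())
E
```

```text
dict_keys(['frame', 'K', 'T']) [[444.81146733   0.         275.13657775]
 [  0.         444.81146733 203.91558563]
 [  0.           0.           1.        ]] [[-0.037  0.979 -0.198  0.303]
 [-0.999 -0.036  0.005  0.054]
 [-0.002  0.198  0.98   1.27 ]
 [ 0.     0.     0.     1.   ]] [[-0.474 -0.514  0.714  1.335]
 [ 0.88  -0.263  0.395  0.477]
 [-0.016  0.816  0.578  0.731]
 [ 0.     0.     0.     1.   ]] {'time': 0.1, 'qpos': array([ 1.12803942e+00,  3.20196069e-01,  1.56555864e+00, -2.29500986e-05,
        1.25736801e+00, -2.00234605e-02]), 'joint_vel': array([ 0.0001001 , -0.00149767, -0.00430782, -0.00087062,  0.00032855,
       -0.00066158]), 'joint_torque': array([-5.30545385e-04, -4.13330376e+01, -2.32508880e+01,  7.28839450e-02,
        4.21025371e-02, -4.73029377e-05]), 'tool_pos': array([0.23572329, 0.52397117, 0.21322204]), 'tcp_rot': array([-6.59014598e-01, -3.07135598e+00,  2.34697199e-03]), 'wrist_force': array([ 0.00076645, -0.37819722,  0.32763877]), 'ft_torque': array([ 0.04358012,  0.00075516, -0.00809588]), 'gripper_force': 0.0, 'width': 0.09169463494127511}
```

View pics/top.png

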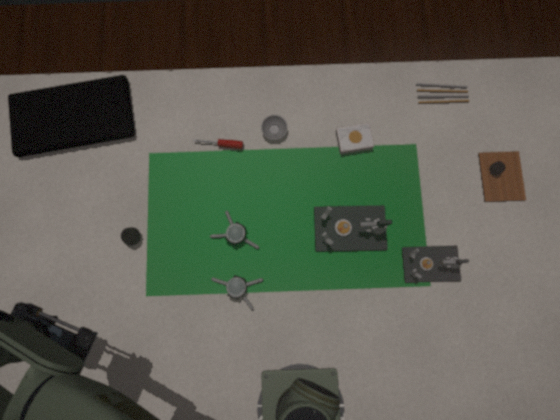

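View pics/scene.png

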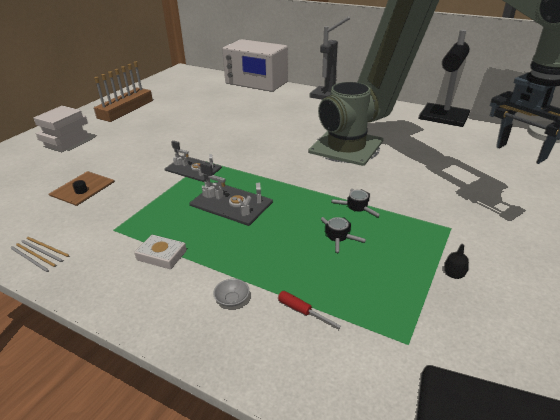

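The top view shows the big stand at about (350,229) with its pin on the right (385,225). The farther cell is at (235,233), the nearer look-alike at (236,287), and a smaller look-alike stand at (432,264). I'll enlarge the area and measure.

```bash
python3 - <<'E'
from h import *
f=cv2.imread('pics/top.png'); d=dict(np.load('pics/top.npz'))
c=np.hstack([cv2.resize(f[195:265,305:405],None,fx=4,fy=4,interpolation=cv2.INTER_CUBIC),cv2.resize(f[198:268,190:280],None,fx=4,fy=4,interpolation=cv2.INTER_CUBIC)])
cv2.imwrite('pics/c.png',cv2.convertScaleAbs(c,alpha=1.6))
hsv=cv2.cvtColor(f,cv2.COLOR_BGR2HSV)
green=cv2.inRange(hsv,(45,100,40),(85,255,255))
sub=cv2.bitwise_not(green)[185:270,160:400]
n,l,s,ce=cv2.connectedComponentsWithStats(sub)
for i in range(1,n):
    if s[i,4]<100: continue
    m=(l==i).astype(np.uint8); print(s[i]+[160,185,0,0,0])
    cn=max(cv2.findContours(m,0,2)[0],key=len); 
    b=cv2.boxPoints(cv2.minAreaRect(cn))+[160,185]
    print(b.round(1).tolist(),[onz(d,*p,0.012).round(3).tolist() for p in b])
    ys,xs=np.nonzero(m); P=np.array([onz(d,x+160,y+185,0.013)[:2] for x,y in zip(xs,ys)])
    if s[i,4]<1500:
        # rods: angular profile about disc centre from distance transform
        dt=cv2.distanceTransform(m,cv2.DIST_L2,5);y,x=np.unravel_index(dt.argmax(),dt.shape);print('disc',x+160,y+185,dt.max())
        c0=onz(d,x+160,y+185,0.03)[:2]; v=P-c0; r=np.hypot(*v.T); k=r>.045
        print(c0.round(4),[(round(np.degrees(np.arctan2(*q[::-1]))),round(rr,3)) for q,rr in zip(v[k],r[k])])
E
```

```text
[ 314  205   78   47 3281]
[[313.6, 206.0], [390.7, 204.5], [391.6, 250.2], [314.5, 251.7]] [[0.547, -0.064, 0.012], [0.543, -0.286, 0.012], [0.412, -0.277, 0.012], [0.416, -0.059, 0.012]]
[210 210  49  40 575]
[[209.1, 236.4], [226.0, 209.4], [266.4, 234.6], [249.5, 261.7]] [[0.47, 0.238, 0.012], [0.547, 0.189, 0.012], [0.469, 0.075, 0.012], [0.394, 0.125, 0.012]]
disc 235 233 10.187599
[0.4746 0.1625] [(20, np.float64(0.075)), (18, np.float64(0.074)), (23, np.float64(0.073)), (21, np.float64(0.072)), (19, np.float64(0.071)), (17, np.float64(0.07)), (24, np.float64(0.07)), (22, np.float64(0.069)), (20, np.float64(0.068)), (18, np.float64(0.067)), (25, np.float64(0.068)), (23, np.float64(0.067)), (21, np.float64(0.065)), (19, np.float64(0.064)), (16, np.float64(0.063)), (27, np.float64(0.065)), (24, np.float64(0.064)), (22, np.float64(0.063)), (19, np.float64(0.062)), (17, np.float64(0.061)), (25, np.float64(0.061)), (23, np.float64(0.06)), (20, np.float64(0.059)), (18, np.float64(0.058)), (15, np.float64(0.057)), (27, np.float64(0.059)), (24, np.float64(0.057)), (22, np.float64(0.05
[... 2118 characters left out ...]
(-130, np.float64(0.052)), (-128, np.float64(0.055)), (-126, np.float64(0.057)), (-125, np.float64(0.059)), (-123, np.float64(0.062)), (-122, np.float64(0.064)), (-121, np.float64(0.067)), (-120, np.float64(0.069)), (-119, np.float64(0.072)), (-128, np.float64(0.059)), (-127, np.float64(0.061)), (-125, np.float64(0.063)), (-124, np.float64(0.066)), (-123, np.float64(0.068)), (-122, np.float64(0.071)), (-121, np.float64(0.073)), (-128, np.float64(0.065)), (-126, np.float64(0.067)), (-125, np.float64(0.07)), (-124, np.float64(0.072)), (-122, np.float64(0.074)), (-128, np.float64(0.069)), (-127, np.float64(0.071)), (-125, np.float64(0.073)), (-124, np.float64(0.076)), (-127, np.float64(0.075))]
```

View pics/c.png

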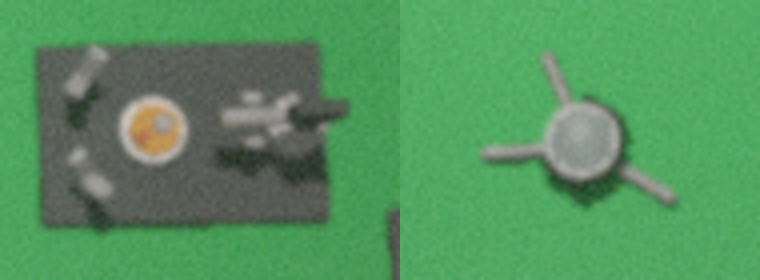

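Crop: the stand plate corners are at about (314,206.5), (384.5,205.5), (387,249.8) and (316,251.5) in the top image. The cell's rods lie at world angles 21°, 93° and −123°, so its x axis is about −123°.

```bash
python3 - <<'E'
from h import *
d=dict(np.load('pics/top.npz'))
C=np.array([[37,46],[318,42],[328,219],[43,226]])/4+[305,195]-.4
W=np.array([onz(d,*p,.012)[:2] for p in C]); print(W.round(4), np.linalg.norm(W[1]-W[0]),np.linalg.norm(W[2]-W[1]))
v=W[1]-W[0]+W[2]-W[3]; yaw=np.arctan2(v[1],v[0]); ux=np.array([np.cos(yaw),np.sin(yaw)])
o=W.mean(0)-.022*ux; print('stand',o,np.degrees(yaw)); pin=o+.098*ux; print('pin',pin)
cmd([*pin,.23],yaw+np.pi/2)
E
```

```text
[[ 0.5468 -0.0645]
 [ 0.5422 -0.267 ]
 [ 0.4147 -0.2632]
 [ 0.4172 -0.0618]] 0.20253537237172717 0.1275029405688138
stand [ 0.48061031 -0.14211811] -91.00789461284288
pin [ 0.47888648 -0.24010294]
pos [0.2357 0.524  0.2132] yaxis [ 0.41   0.912 -0.002] shift cm [-53.52 -59.71  -1.59]
turn deg 66.8 j6 -0.020023460546350066
```

```bash
python3 -m pendant '[[-53.5,-59.7,-2,66.8,0.6],[-53.5,-59.7,-2,66.8,0.6],[-53.5,-59.7,-2,66.8,0.6],[-53.5,-59.7,-2,66.8,0.6],[-53.5,-59.7,-2,66.8,0.6],[-53.5,-59.7,-2,66.8,0.6],[-53.5,-59.7,-2,66.8,0.6],[-53.5,-59.7,-2,66.8,0.6],[-53.5,-59.7,-2,66.8,0.6],[-53.5,-59.7,-2,66.8,0.6],[-53.5,-59.7,-2,66.8,0.6],[-53.5,-59.7,-2,66.8,0.6],[-53.5,-59.7,-2,66.8,0.6],[-53.5,-59.7,-2,66.8,0.6],[-53.5,-59.7,-2,66.8,0.6],[-53.5,-59.7,-2,66.8,0.6],[-53.5,-59.7,-2,66.8,0.6],[-53.5,-59.7,-2,66.8,0.6],[-53.5,-59.7,-2,66.8,0.6],[-53.5,-59.7,-2,66.8,0.6]]'
python3 - <<'E'
from h import *
d=shot('wrist','w1.png'); print(np.round(d['T'],3)); print(get_state()['qpos'])
cmd([.4789,-.2401,.23],np.radians(-1))
o=np.array([.4806,-.1421]);ux=np.array([np.cos(np.radians(-91)),np.sin(np.radians(-91))])
print(proj(d,[*(o+.098*ux),.114]),proj(d,[*o,.012]),proj(d,[*(o+.062*ux),.067]))
E
```

```text
time: 2.1
tool_pos: [0.4784, -0.2381, 0.234]
tcp_rot: [-2.239, -2.203, -0.0]
wrist_force: [0.1, -0.1, 0.0]
width: 0.0548
gripper_force: 0.0
[[ 1.     0.015  0.005  0.479]
 [-0.016  0.967  0.253 -0.168]
 [-0.001 -0.253  0.968  0.405]
 [ 0.     0.     0.     1.   ]]
[-4.83428528e-01  2.43383149e-01  1.62109919e+00  2.69621499e-04
  1.27719531e+00 -4.67390613e-01]
pos [ 0.4786 -0.2382  0.2342] yaxis [ 1.    -0.016  0.   ] shift cm [-0.19  0.04  0.42]
turn deg 0.1 j6 -0.4673906129919965
[280.51215437 206.43785541] [280.50020189 104.20333796] [280.48713354 162.50420929]
```

View pics/w1.png

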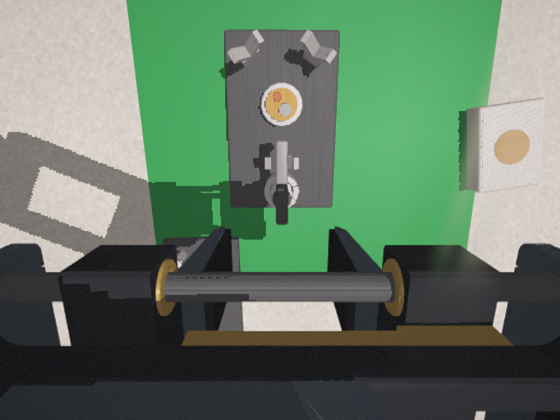

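Wrist view: the stand plate is upright in the picture with corners near (225,30), (339,30), (333,206) and (231,206). The watch centre is at (281.5,104), and the bar and grip lie along column 282 with the grip's top at about (282,190–222). Next I'll refine the pose from these.

```bash
python3 - <<'E'
from h import *
d=dict(np.load('pics/w1.npz')); f=cv2.imread('pics/w1.png')
hsv=cv2.cvtColor(f,cv2.COLOR_BGR2HSV); g=cv2.inRange(hsv,(45,80,20),(85,255,255))
nz=cv2.bitwise_not(g)
L=[];Rr=[]
for r in range(36,70,2):
    xs=np.nonzero(nz[r,150:420])[0]+150
    L.append(onz(d,xs.min(),r,.012)[:2]);Rr.append(onz(d,xs.max()+1,r,.012)[:2])
for r in range(80,175,3):
    xs=np.nonzero(nz[r,210:360])[0]+210
    L.append(onz(d,xs.min(),r,.012)[:2]);Rr.append(onz(d,xs.max()+1,r,.012)[:2])
L=np.array(L);Rr=np.array(Rr)
for A in(L,Rr):
    p=np.polyfit(A[:,1],A[:,0],1);e=A[:,0]-np.polyval(p,A[:,1]);k=abs(e)<.0015;p=np.polyfit(A[k,1],A[k,0],1);print('yaw',np.degrees(np.arctan2(-1,-p[0])),'x at -.142,-.24',np.polyval(p,[-.142,-.24]),k.mean())
cols=nz[:,255:310]; top=[np.nonzero(nz[20:60,c])[0].min()+20 for c in range(240,325,5)];print(top,onz(d,282,np.median(top),.012))
print('watch',onz(d,281.5,104,.016))
gr=cv2.cvtColor(f,cv2.COLOR_BGR2GRAY)
for r in (150,160,205,215,220): print(r,gr[r,268:298].tolist())
print(gr[180:232,282].tolist()); 
for v in (190,195,222): print(v,onz(d,282,v,.114))
E
```

```text
yaw -90.9441846122109 x at -.142,-.24 [0.41760074 0.41598564] 1.0
yaw -90.94106341385536 x at -.142,-.24 [0.54640911 0.54479934] 1.0
[np.int64(30), np.int64(30), np.int64(30), np.int64(29), np.int64(30), np.int64(30), np.int64(30), np.int64(30), np.int64(30), np.int64(30), np.int64(30), np.int64(30), np.int64(30), np.int64(30), np.int64(30), np.int64(30), np.int64(30)] [ 0.4834592  -0.06388881  0.012     ]
watch [ 0.48174909 -0.14215693  0.016     ]
150 [57, 54, 56, 61, 101, 110, 107, 107, 125, 154, 170, 170, 173, 178, 180, 184, 187, 187, 178, 152, 114, 106, 109, 110, 109, 107, 105, 106, 110, 105]
160 [176, 180, 177, 115, 105, 107, 106, 107, 121, 158, 168, 168, 170, 175, 178, 183, 184, 185, 171, 121, 127, 130, 127, 127, 124, 128, 200, 204, 202, 202]
205 [97, 100, 106, 116, 118, 116, 93, 62, 47, 53, 52, 49, 49, 53, 49, 52, 54, 49, 48, 59, 122, 183, 201, 162, 121, 105, 99, 97, 102, 101]
215 [141, 139, 140, 140, 141, 142, 143, 120, 62, 53, 52, 51, 51, 48, 49, 52, 53, 47, 50, 62, 123, 143, 142, 140, 141, 141, 142, 141, 142, 143]
220 [141, 139, 142, 143, 139, 141, 140, 120, 58, 48, 49, 52, 53, 49, 50, 53, 51, 52, 48, 66, 121, 139, 140, 138, 140, 143, 139, 138, 141, 140]
[173, 172, 170, 140, 65, 53, 55, 56, 66, 86, 86, 54, 55, 49, 53, 48, 53, 51, 52, 51, 53, 51, 52, 50, 49, 49, 50, 51, 50, 51, 50, 48, 52, 52, 49, 49, 50, 51, 49, 50, 50, 47, 50, 54, 78, 126, 140, 140, 139, 139, 137, 138]
190 [ 0.48050819 -0.22441282  0.114     ]
195 [ 0.4804415  -0.22914252  0.114     ]
222 [ 0.48007181 -0.25535883  0.114     ]
```

```bash
python3 -m pendant '[[-0.2,0.2,4,0,0.6],[-0.2,0.2,8,0,0.6],[-0.2,0.2,10,0,0.6],[-0.2,0.2,10,0,0.6],[-0.2,0.2,10,0,0.6]]'
python3 - <<'E'
from h import *
cmd([.4804,-.2405,.086],np.radians(-.94))
E
```

```text
time: 2.65
tool_pos: [0.4813, -0.2411, 0.1348]
tcp_rot: [2.239, 2.202, 0.001]
wrist_force: [-0.1, -0.1, -0.6]
width: 0.0546
gripper_force: 0.0
pos [ 0.4813 -0.2411  0.1348] yaxis [ 1.    -0.017  0.001] shift cm [ 0.06 -0.1   4.88]
turn deg -0.0 j6 -0.4691331230087966
```

```bash
python3 -m pendant '[[0,-0.1,3,0,0.6],[0,-0.1,4.7,0,0.6],[0,-0.1,4.7,0,0.6],[0,-0.1,4.7,0,0.05],[0,-0.1,4.7,0,0.05],[0,-0.1,4.7,0,0.05],[0,-0.1,4.7,0,0.05],[0,-0.1,4.7,0,0.05],[0,-0.1,4.7,0,0.05],[0,-0.1,4.7,0,0.05]]' 40
```

```text
time: 3.65
tool_pos: [0.4802, -0.2417, 0.0872]
tcp_rot: [2.241, 2.201, 0.001]
wrist_force: [0.6, 0.1, 1.2]
width: 0.0117
gripper_force: 40.0
```

```bash
python3 -m pendant '[[0,0,-0.7,0,0.05],[0,0,-1.4,0,0.05],[0,0,-2.1,0,0.05],[0,0,-2.1,0,0.05],[0,0,-2.1,0,0.05]]'
```

```text
time: 4.15
tool_pos: [0.4801, -0.2416, 0.108]
tcp_rot: [2.241, 2.201, 0.001]
wrist_force: [3.3, -0.4, -6.5]
width: 0.0118
gripper_force: 40.0
```

```bash
python3 -m pendant '[[0,0,0,-6,0.05],[0,0,0,-12,0.05],[0,0,0,-18,0.05],[0,0,0,-24,0.05],[0,0,0,-30,0.05],[0,0,0,-30,0.05]]'
```

```text
time: 4.75
tool_pos: [0.4808, -0.2415, 0.1079]
tcp_rot: [1.595, 2.705, 0.002]
wrist_force: [4.7, 0.6, -6.8]
width: 0.0117
gripper_force: 40.0
```

```bash
python3 -m pendant '[[0,0,0,-6,0.05],[0,0,0,-12,0.05],[0,0,0,-18,0.05],[0,0,0,-24,0.05],[0,0,0,-30,0.05],[0,0,0,-36,0.05],[0,0,0,-42,0.05],[0,0,0,-45.6,0.05],[0,0,0,-45.6,0.05],[0,0,0,-45.6,0.05]]'; python3 -c "
from h import *
s=get_state();print(s['wrist_force'],s['ft_torque'],s['qpos'])"
```

```text
time: 5.75
tool_pos: [0.4814, -0.2407, 0.108]
tcp_rot: [0.427, 3.109, 0.003]
wrist_force: [7.2, 3.1, -6.4]
width: 0.012
gripper_force: 40.0
[ 7.17179726  3.07579287 -6.42147282] [ 0.56299797 -1.52294515  0.00153467] [-0.48693418  0.35233103  1.80592256  0.00372145  0.98114367 -1.78707448]
```

```bash
python3 -m pendant '[[0,0,0.5,0,0.05],[0,0,0.9,0,0.05],[0,0,0.9,0,0.05],[0,0,0.9,0,0.05]]'
```

```text
time: 6.15
tool_pos: [0.4814, -0.2407, 0.099]
tcp_rot: [0.427, 3.109, 0.003]
wrist_force: [6.6, 3.6, -5.1]
width: 0.0119
gripper_force: 40.0
```

```bash
python3 -m pendant '[[0,0,0.1,0,0.05],[0,0,0.1,0,0.05],[0,0,0.1,0,0.12],[0,0,0.1,0,0.25],[0,0,0.1,0,0.5],[0,0,0.1,0,0.5],[0,0,0.1,0,0.5]]'
```

```text
time: 6.85
tool_pos: [0.4794, -0.2417, 0.0981]
tcp_rot: [-0.422, -3.113, 0.0]
wrist_force: [0.2, 0.5, 0.7]
width: 0.0412
gripper_force: 0.0
```

```bash
python3 -m pendant '[[0,0,-4,0,0.5],[0,0,-8,0,0.5],[0,0,-12.5,0,0.5],[0,0,-12.5,0,0.5],[0,0,-12.5,0,0.5]]'
python3 - <<'E'
from h import *
d=shot('wrist','w2.png')
cmd([.4746,.1625,.224],np.radians(-33))
o,r=0,0
print(proj(d,[.4814,-.2407,.12]))
E
```

```text
time: 7.35
tool_pos: [0.4799, -0.2418, 0.2239]
tcp_rot: [0.422, 3.111, -0.001]
wrist_force: [-0.0, 0.2, -0.5]
width: 0.046
gripper_force: 0.0
pos [ 0.4792 -0.2414  0.2225] yaxis [0.266 0.964 0.   ] shift cm [11.2  38.81 -0.13]
turn deg -72.4 j6 -1.7893077009978675
[282.27672691 210.78823306]
```

View pics/w2.png

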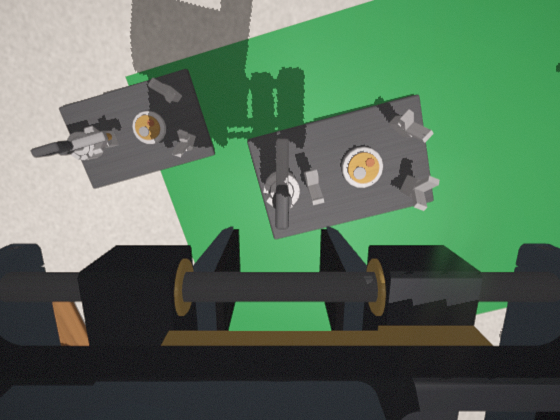

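The pin stands turned aside at about (282,190), with the bar clear of the single V-block. Now to the cell.

```bash
python3 -m pendant '[[11.2,38.8,0,107.6,1],[11.2,38.8,0,107.6,1],[11.2,38.8,0,107.6,1],[11.2,38.8,0,107.6,1],[11.2,38.8,0,107.6,1],[11.2,38.8,0,107.6,1],[11.2,38.8,0,107.6,1],[11.2,38.8,0,107.6,1],[11.2,38.8,0,107.6,1],[11.2,38.8,0,107.6,1],[11.2,38.8,0,107.6,1],[11.2,38.8,0,107.6,1],[11.2,38.8,0,107.6,1],[11.2,38.8,0,107.6,1],[11.2,38.8,0,107.6,1],[11.2,38.8,0,107.6,1]]'
python3 - <<'E'
from h import *
d=shot('wrist','w3.png')
cmd([.4746,.1625,.224],np.radians(-33))
c=np.array([.4746,.1625])
for a in (21,93,-123):
  print(proj(d,[*(c+.076*np.array([np.cos(np.radians(a)),np.sin(np.radians(a))])),.008]).round(1))
print(proj(d,[*c,.044]))
E
```

```text
time: 9.0
tool_pos: [0.4743, 0.162, 0.2217]
tcp_rot: [-2.759, -1.5, 0.004]
wrist_force: [0.2, -0.3, -0.3]
width: 0.091
gripper_force: 0.0
pos [0.4745 0.162  0.222 ] yaxis [ 0.839 -0.544 -0.001] shift cm [ 0.05 -0.02 -0.2 ]
turn deg 0.1 j6 0.8810723706627632
[317.9 133.6]
[241.7 133.4]
[279.6 243.8]
[279.65302191 191.12429988]
```

View pics/w3.png

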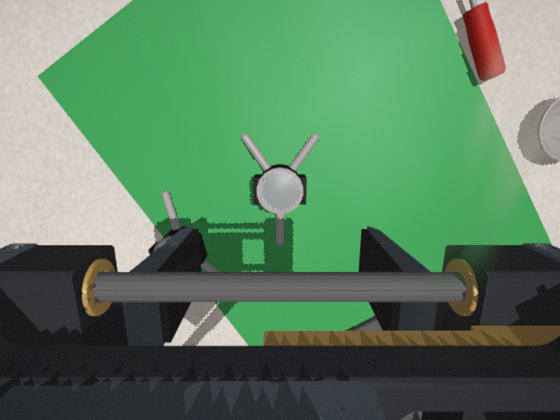

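The cell is centred at (280,190) with rod ends at (245,136), (317,136) and (280,243), as predicted. Descend and grip.

```bash
python3 -m pendant '[[0,0,4,0,1],[0,0,8,0,1],[0,0,12,0,1],[0,0,16,0,1],[0,0,19,0,1],[0,0,21.2,0,1],[0,0,21.2,0,1],[0,0,21.2,0,1],[0,0,21.2,0,0.5],[0,0,21.2,0,0.5],[0,0,21.2,0,0.5],[0,0,21.2,0,0.5],[0,0,21.2,0,0.5],[0,0,21.2,0,0.5],[0,0,21.2,0,0.5]]' 30
```

```text
time: 10.55
tool_pos: [0.4751, 0.1625, 0.0115]
tcp_rot: [-2.761, -1.498, -0.001]
wrist_force: [-1.9, -0.0, 5.6]
width: 0.0597
gripper_force: 30.0
```

```bash
python3 -m pendant '[[0,0,-1,0,0.5],[0,0,-3,0,0.5],[0,0,-6,0,0.5],[0,0,-9,0,0.5],[0,0,-12,0,0.5],[0,0,-14,0,0.5],[0,0,-14,0,0.5],[0,0,-14,0,0.5]]'
python3 - <<'E'
from h import *
cmd([.482,-.143,.15],np.radians(-.94)); print(get_state()['gripper_force'])
E
```

```text
time: 11.35
tool_pos: [0.4744, 0.1619, 0.1504]
tcp_rot: [-2.761, -1.498, 0.002]
wrist_force: [0.2, -0.5, -4.2]
width: 0.06
gripper_force: 30.0
pos [0.4744 0.1619 0.1504] yaxis [ 0.838 -0.545 -0.001] shift cm [-25.15  17.25   0.05]
turn deg -32.1 j6 0.8824689601517717
29.999258816242218
```

```bash
python3 -m pendant '[[-2.5,1.7,0,-3,0.5],[-5,3.4,0,-6,0.5],[-7.5,5.2,0,-9,0.5],[-10,6.9,0,-13,0.5],[-12.5,8.6,0,-16,0.5],[-15,10.3,0,-19,0.5],[-17.6,12.1,0,-22,0.5],[-20.1,13.8,0,-26,0.5],[-22.6,15.5,0,-29,0.5],[-24.4,16.7,0,-31,0.5],[-25.15,17.25,0,-32.1,0.5],[-25.15,17.25,0,-32.1,0.5],[-25.15,17.25,0,-32.1,0.5],[-25.15,17.25,0,-32.1,0.5]]'
python3 - <<'E'
from h import *
d=shot('wrist','w4.png')
cmd([.482,-.143,.0585],np.radians(-.94)); print(get_state()['gripper_force'])
E
```

```text
time: 12.75
tool_pos: [0.4821, -0.1418, 0.1501]
tcp_rot: [-2.238, -2.203, 0.001]
wrist_force: [0.2, 0.5, -4.3]
width: 0.0597
gripper_force: 30.0
pos [ 0.4823 -0.1418  0.1504] yaxis [ 1.    -0.015 -0.001] shift cm [-0.13 -0.01  9.19]
turn deg 0.1 j6 -0.2937617451495099
29.99933212995529
```

View pics/w4.png

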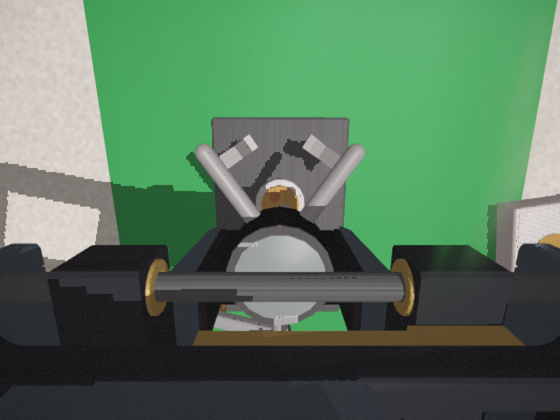

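The rods straddle symmetrically about column 280. The rear V-block tops are centred near (239,151) and (322,151), and the rod tips are at (205,152) and (356,152).

```bash
python3 - <<'E'
from h import *
d=dict(np.load('pics/w4.npz'))
a=onz(d,239,151,.067);b=onz(d,322,151,.067);print(a,b,np.linalg.norm(a-b),'expect .0711')
m=(a+b)[:2]/2; y=np.radians(-.94-90); print('origin',m+.0508*np.array([np.cos(y),np.sin(y)]))
p=onz(d,280.5,117.5,.012);print('plate back edge',p,'origin y',p[1]-.08)
print('tips',onz(d,204,150,.1468),onz(d,357,150,.1468))
E
```

```text
[ 0.450529   -0.08929047  0.067     ] [ 0.51564162 -0.09029166  0.067     ] 0.06512031636945693 expect .0711
origin [ 0.48225192 -0.14058423]
plate back edge [ 0.48352964 -0.06301446  0.012     ] origin y -0.1430144622646334
tips [ 0.4419863  -0.08291756  0.1468    ] [ 0.52422578 -0.0841827   0.1468    ]
```

```bash
python3 -m pendant '[[-0.1,0,2,0,0.5],[-0.1,0,4,0,0.5],[-0.1,0,6,0,0.5],[-0.1,0,7,0,0.5],[-0.1,0,7.8,0,0.5],[-0.1,0,8.5,0,0.5],[-0.1,0,8.9,0,0.5],[-0.1,0,8.9,0,0.5],[-0.1,0,8.9,0,0.5]]'; python3 -c "
from h import *
s=get_state();print(s['tool_pos'],s['wrist_force'],s['ft_torque'])"
```

```text
time: 13.7
tool_pos: [0.483, -0.1438, 0.0623]
tcp_rot: [2.239, 2.203, 0.001]
wrist_force: [0.0, -0.2, -2.8]
width: 0.0598
gripper_force: 30.0
[ 0.48300047 -0.14375815  0.06234996] [ 0.02905059 -0.16059462 -2.80787793] [-0.10942062  0.07552322  0.05978474]
```

```bash
python3 -m pendant '[[0,0,0.15,0,0.5],[0,0,0.3,0,0.5],[0,0,0.3,0,0.5],[0,0,0.3,0,0.5]]'; python3 -c "
from h import *
s=get_state();print(s['tool_pos'],s['wrist_force'],s['ft_torque'])"
```

```text
time: 14.1
tool_pos: [0.4823, -0.1433, 0.0595]
tcp_rot: [-2.239, -2.203, -0.0]
wrist_force: [-4.4, 2.1, 6.0]
width: 0.06
gripper_force: 30.0
[ 0.4823003  -0.14330108  0.0594952 ] [-4.41851636  2.11124041  5.97306385] [0.79551159 0.59348909 0.24715223]
```

```bash
python3 -m pendant '[[0.05,-0.1,0,0,0.5],[0.05,-0.1,0,0,0.5],[0.05,-0.1,0.05,0,0.5],[0.05,-0.1,0.05,0,0.5]]'; python3 -c "
from h import *
s=get_state();print(s['tool_pos'],s['wrist_force'],s['ft_torque'])"
```

```text
time: 14.5
tool_pos: [0.4822, -0.1433, 0.0593]
tcp_rot: [2.239, 2.202, 0.001]
wrist_force: [-2.0, -0.1, 7.8]
width: 0.0593
gripper_force: 30.0
[ 0.48222527 -0.14328998  0.05925966] [-1.96494517 -0.13301185  7.81818921] [0.56229451 0.46863348 0.11750104]
```

```bash
python3 -m pendant '[[0,0,0,0,0.67],[0,0,0,0,0.67],[0,0,0,0,0.72],[0,0,0,0,0.85],[0,0,0,0,0.85],[0,0,0,0,0.85]]' 10; python3 -c "
from h import *
s=get_state();print(s['tool_pos'],s['wrist_force'],s['ft_torque'])"
```

```text
time: 15.1
tool_pos: [0.4817, -0.1431, 0.0583]
tcp_rot: [-2.239, -2.203, -0.0]
wrist_force: [-0.6, 0.9, -0.2]
width: 0.0772
gripper_force: 0.0
[ 0.4816661  -0.14314259  0.05832426] [-0.59319558  0.87702777 -0.1511819 ] [-0.05975777  0.09045411 -0.03230096]
```

Released. Rise and look at the cell and the pin.

```bash
python3 -m pendant '[[0,0,-1.5,0,0.85],[0,0,-4,0,0.85],[0,0,-8,0,0.85],[0,0,-12,0,0.85],[0,0,-16,0,0.85],[-4.5,0,-17,0,0.85],[-9,0,-17,0,0.85],[-9,0,-17,0,0.85],[-9,0,-17,0,0.85]]'
python3 - <<'E'
from h import *
d=shot('wrist','w5.png')
o=np.array([.482,-.143]);
for a in (0,145,-145):
  t=np.radians(a-90.94); u=np.array([np.cos(t),np.sin(t)]); print(proj(d,[*(o+.076*u),.055]).round(1))
print(proj(d,[*o,.091]),proj(d,[.4804,-.241,.125]))
cv2.imwrite('pics/w5c.png',cv2.resize(d['frame'][30:240,140:420],None,fx=2.8,fy=2.8,interpolation=cv2.INTER_CUBIC))
cmd([.481,-.241,.0975],np.radians(-.94+75.6))
E
```

```text
time: 16.0
tool_pos: [0.4798, -0.2336, 0.228]
tcp_rot: [-2.241, -2.2, -0.0]
wrist_force: [0.1, -0.0, 0.8]
width: 0.0775
gripper_force: 0.0
[280.7 180. ]
[325.2  39.6]
[236.   39.8]
[280.75304914 104.10882707] [280.92668147 217.00493061]
pos [ 0.4798 -0.2327  0.2279] yaxis [ 1.    -0.017 -0.001] shift cm [-0.84  0.15 13.04]
turn deg -75.6 j6 -0.4569648080758281
```

View pics/w5c.png

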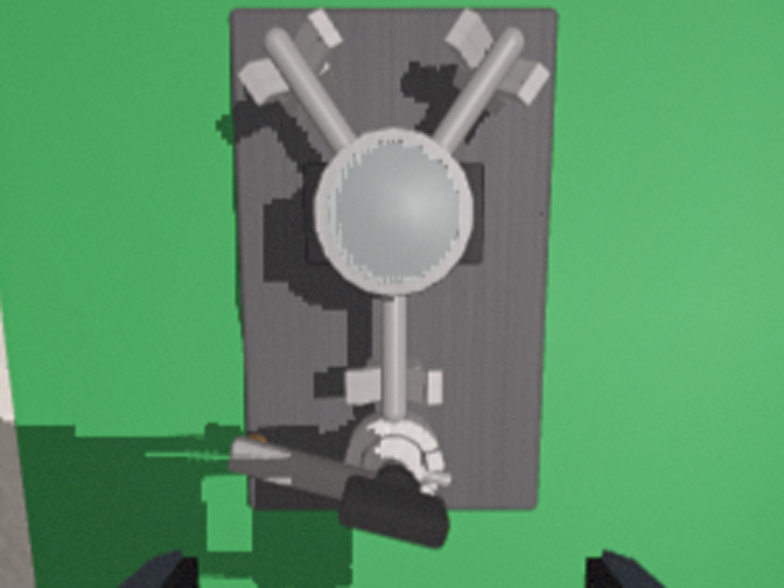

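Everything looks right: all three rods lie in their V-blocks, and the pin is still turned aside with its grip top at about (281,211) in the full image. Now regrip the pin.

```bash
python3 -m pendant '[[-0.65,0.05,0,-8,0.5],[-0.65,0.05,0,-16,0.5],[-0.65,0.05,0,-24,0.5],[-0.65,0.05,0,-32,0.5],[-0.65,0.05,0,-40,0.5],[-0.65,0.05,0,-48,0.5],[-0.65,0.05,0,-56,0.5],[-0.65,0.05,0,-64,0.5],[-0.65,0.05,0,-72,0.5],[-0.65,0.05,4,-75.6,0.5],[-0.65,0.05,8,-75.6,0.5],[-0.65,0.05,8,-75.6,0.5],[-0.65,0.05,8,-75.6,0.5]]'
python3 - <<'E'
from h import *
cmd([.4802,-.2393,.098],np.radians(-.94+75.6))
E
```

```text
time: 17.35
tool_pos: [0.4807, -0.2387, 0.1487]
tcp_rot: [-0.417, -3.113, -0.001]
wrist_force: [-0.3, 0.1, 0.3]
width: 0.0454
gripper_force: 0.0
pos [ 0.4807 -0.2387  0.1487] yaxis [0.263 0.965 0.   ] shift cm [ 0.03 -0.07  5.07]
turn deg 0.1 j6 -1.7871619123646838
```

```bash
python3 -m pendant '[[0,-0.1,2.5,0,0.5],[0,-0.1,4.2,0,0.5],[0,-0.1,5,0,0.5],[0,-0.1,5,0,0.5],[0,-0.1,5,0,0.05],[0,-0.1,5,0,0.05],[0,-0.1,5,0,0.05],[0,-0.1,5,0,0.05],[0,-0.1,5,0,0.05],[0,-0.1,5,0,0.05]]' 40
```

```text
time: 18.35
tool_pos: [0.4806, -0.2403, 0.0988]
tcp_rot: [0.42, 3.113, 0.001]
wrist_force: [-0.6, 2.0, 2.8]
width: 0.0115
gripper_force: 40.0
```

```bash
python3 -m pendant '[[0,0,-0.5,0,0.05],[0,0,-1,0,0.05],[0,0,-1,0,0.05],[0,0,-1,0,0.05]]'
```

```text
time: 18.75
tool_pos: [0.4805, -0.2403, 0.1081]
tcp_rot: [0.419, 3.113, 0.001]
wrist_force: [3.4, 2.4, -6.0]
width: 0.0117
gripper_force: 40.0
```

```bash
python3 -m pendant '[[0,0,0,6,0.05],[0,0,0,12,0.05],[0,0,0,18,0.05],[0,0,0,24,0.05],[0,0,0,30,0.05],[0,0,0,36,0.05],[0,0,0,42,0.05],[0,0,0,48,0.05],[0,0,0,54,0.05],[0,0,0,60,0.05],[0,0,0,66,0.05],[0,0,0,72,0.05],[0,0,0,75,0.05],[0,0,0,75.6,0.05],[0,0,0,75.6,0.05],[0,0,0,75.6,0.05]]'; python3 -c "
from h import *
s=get_state();print(s['wrist_force'],s['ft_torque']);cmd([.4804,-.24,.108],np.radians(-.94))"
```

```text
time: 20.35
tool_pos: [0.4802, -0.2405, 0.1082]
tcp_rot: [-2.238, -2.204, 0.0]
wrist_force: [2.7, 2.3, -6.8]
width: 0.0116
gripper_force: 40.0
[ 2.69695635  2.28863526 -6.83384216] [ 0.29508294 -0.56628735 -0.04334423]
pos [ 0.4802 -0.2405  0.1082] yaxis [ 1.    -0.015 -0.   ] shift cm [0.05 0.02 0.02]
turn deg 0.1 j6 -0.47052581779086017
```

```bash
python3 -m pendant '[[0,0,0.5,0,0.05],[0,0,1,0,0.05],[0,0,1.4,0,0.05],[0,0,1.6,0,0.05],[0,0,1.6,0,0.05],[0,0,1.6,0,0.05]]'; python3 -c "
from h import *
s=get_state();print(s['tool_pos'],s['wrist_force'],s['ft_torque'])"
```

```text
time: 20.95
tool_pos: [0.4802, -0.2405, 0.0923]
tcp_rot: [-2.239, -2.203, -0.0]
wrist_force: [2.3, 2.3, -4.5]
width: 0.0116
gripper_force: 40.0
[ 0.48019678 -0.24053346  0.09234831] [ 2.26147722  2.2788993  -4.53116082] [ 0.48651323 -0.38569799  0.07224209]
```

Still bearing 4.5 N of the spring's pull, so it's just above the rod. One more millimetre, then release.

```bash
python3 -m pendant '[[0,0,0.1,0,0.05],[0,0,0.1,0,0.05],[0,0,0.1,0,0.12],[0,0,0.1,0,0.3],[0,0,0.1,0,0.5],[0,0,0.1,0,0.5],[0,0,0.1,0,0.5],[0,0,-3,0,0.5],[0,0,-7,0,0.5],[0,0,-11,0,0.5],[0,0,-14,0,0.5],[0,0,-14,0,0.5],[0,0,-14,0,0.5]]'
python3 - <<'E'
from h import *
d=shot('wrist','w6.png')
cv2.imwrite('pics/w6c.png',cv2.resize(d['frame'][30:240,140:420],None,fx=2.8,fy=2.8,interpolation=cv2.INTER_CUBIC))
print(get_state()['wrist_force'])
E
```

```text
time: 22.25
tool_pos: [0.4803, -0.2407, 0.2327]
tcp_rot: [2.239, 2.203, 0.0]
wrist_force: [-0.5, -1.0, -0.1]
width: 0.0456
gripper_force: 0.0
[-0.32551242  0.62231613 -0.00184858]
```

View pics/w6c.png

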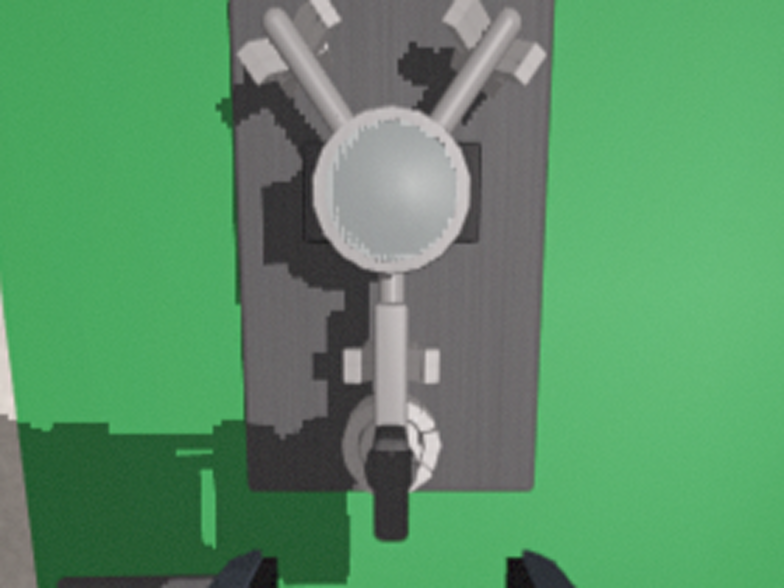

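The bar, from (390,305) to (390,430) in the crop, lies straight over the single rod. The cell sits in all three V-blocks and the gripper is clear.

```bash
python3 -c "
from bench import finish_job
print(finish_job())"
```

```text
the job is handed in; nothing more can be done
None
```

I handed the job in at about 22 s on the robot's clock. In the last picture the lens cell sits in all three V-blocks, the pin is turned back with its bar over the single rod, and the gripper is clear. The nose force was not measured, and the hand-in gave no verdict.

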